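Hang the gauge plate on the prop balancer's twin pins

ROBOT

A 6-joint arm with a two-finger parallel gripper is mounted at the origin on the work surface. World frame = base frame: x ahead of the robot, y to its left, z up, the work surface at z = 0. Lengths are in mm, angles in rad, forces in N, time in s.
With the tool pointing down it reaches from about 300 to 950 mm from the base axis. Payload 3.1 kg.
Tool frame: the origin (TCP) lies on the centre line of the jaws, within the pads' length; the fingertips stand finger_overhang ahead of it and the grasp point (between the pads) lies 6 mm ahead of it (finger_overhang is the distance from the TCP to the fingertips, in mm); y points along the fingers, z is the direction in which the jaws open and shut, and the axes are right-handed (so a half turn about y gives the same grasp; the last joint's range is limited). The gripper opens to 85 mm and grips with 20 to 120 N. Pads are 22 mm wide; open, the fingers measure 114 mm over their backs; the gripper's body (76 mm by 85 mm) begins 54 mm behind the grasp point. The pads swing forward as they close: fully open they stand 13 mm farther back than shut.
Start: joints at [-1.173, 0.308, 1.634, -0, 1.2, -0.07], TCP at [281.803, -557.87, 256.272] pointing down, gripper open.
Joint ranges: [-3.06, 3.06], [-0.79, 1.96], [0.05, 2.63], [-1.19, 4.34], [0.05, 2.64], [-2.94, 2.94]. Speed limits (rad/s): [2.79, 2.79, 3.14, 3.14, 3.14, 3.14].

INTERFACE

Orientations are given as a 3x3 rotation matrix whose columns are the frame's x, y, z axes.
In Python, from bench import sense, snapshot, close_job, finger_overhang gives the robot as it stands.
- The arm moves only by the shell command python3 -m pendant 'ROWS' [FORCE]. ROWS is JSON, a list that holds one entry, the list of rows, each a list of 5 numbers: the shift along the tool's x, y, z in m, then the turn about the tool's y in rad, then the closure in counts, from 0 (fully open) to 255 (shut). A call has 1 to 20 rows; each row shifts and turns the pose as measured when the row begins, along the tool's axes as they then stand; what a row does not reach is not made up. A row lasts 1/8 s, in which the tool goes at most 62.5 mm and 10.7 degrees, less where a joint would pass 70% of its speed; a pose out of reach is approached as far as the arm can. A call with a gripper value outside its range is refused whole. The fingers move at their own pace and stop on an object; FORCE is the grip in N (left out, the last holds). Time passes only in rows, so rows that do not move let the fingers close. It gives the time, the measured TCP pose, the force and the opening at its end, in the units of the state.
- sense(): the state, without advancing time (a new reading comes with each control period).
- snapshot(name): name is "side" or "top" or "wrist"; returns a dict with "pixels" (420x560x3 uint8, red, green, blue), "mtx" (3x3 intrinsics, pixels), "pose" (4x4, takes a point from camera to world coordinates). Camera axes: x right, y down, z forward; pixel columns grow to the right and rows downward; lengths in mm; the calibration is good to about 2 mm. A picture is of the moment at which its call begins. There is no depth.
- close_job(): hands the job in, once; it reports no verdict.
The state is a dict: "time_s": time; "qpos": joint angles; "qd": joint speeds; "joint_efforts": joint torques, N m; "ee_pos": TCP position; "ee_rot": TCP orientation; "contact_force": force on the tool from outside, world axes, zero at the start; "ft_torque": the same for the moment, N m; "width": finger opening in mm.
Only numpy, scipy, OpenCV 4.12 (cv2) and the standard library are available. Lean on these libraries where they do the work, as an engineer would, in place of code of your own. Each camera call takes 0.05 s, during which the arm holds its last target.

TASK

Pick up the loose aluminium gauge plate by its upright fin and fit it onto the two upright pins of the prop balancer, both holes over both pins, keeping hold of it until it lies fully home, flat on the pin bar; then let go of it. Feel your way on gently, without forcing the plate against the pins, and leave the other things on the bench where they are.

Things in the scene. Friction and masses are not known exactly. Their poses are not given: they have to be found in the camera images.
- plate_center (a point): Gauge plate, loose, bare aluminium, starts flat on the bench: plate 46 mm (x) by 118 mm (y), 6 mm thick, with an upright fin on its middle, 14 mm thick (x), 36 mm long (y), fin top 51 mm above the plate's underside. This point is on its vertical mid-axis inside the fin, 25.5 mm above the underside; z is up.
- plate_under (a point): Middle of the gauge plate's underside, axes as plate_center. The two through holes, 10 mm in diameter, lie on the y axis 40 mm to either side of this point. The plate is the same either way round.
- gauge_plate: The gauge plate itself, 0.11 to 0.21 kg; its origin is the same point as plate_under.
- balancer: Cast aluminium prop balancer, bolted down; origin on the bench under the middle of its seat. Base 120 mm (x) by 350 mm (y from +70 to -280), 18 mm high; a 40 mm high pedestal (75 by 135 mm) at the origin carries the dark steel pin bar; a column with balancing disc and hand crank fills y = -165 to -350 mm, up to 175 mm high.
- seat (a point): Nominal middle of the pin bar's flat top, 48 mm above the bench, axes as the balancer; bar 46 mm (x) by 118 mm (y). The bar was clamped by eye: its true middle, pins included, is up to 5 mm off this point in x and in y and turned up to 0.008 rad; it stays so unless forced. Pins and bar bear up to 20 N from the plate; harder pressing spoils the setting.
- propeller: White two-blade propeller, 246 mm long, 11 mm high, loose bystander; origin under its hub.
- lens_cap: Grey lens cap, 52 mm wide, 9 mm high, loose bystander; origin under its middle.
- bracket: Yellow plastic L-shaped gimbal bracket, 50 by 40 mm, 50 mm high, loose bystander; origin under its middle.
- ring_magnet: Steel ring magnet, 36 mm outside, 16 mm inside, 8 mm high, loose bystander; origin under its middle.
- pin_tips (a point): Nominal middle between the tips of the two upright steel pins, 20 mm above seat (just as inexact as seat). The pins stand on the bar's y axis, 40 mm to either side of its middle: 8 mm in diameter, 20 mm tall, flat-topped, with hardly any chamfer (0.2 mm).
There are look-alikes about, which are no part of the job. Of the things that look like the gauge_plate, take the one that is farthest from the robot's base at the start.

How it is judged:
By the outcome, as a careful person would: the job done as asked, in the order asked, and still so for the second after the job is handed in, with the robot touching nothing.
It also fails if it takes over 72 s, if anything falls off the work surface, if the arm or the gripper's body presses on something with over 40 N, if the wrist force passes 120 N, or if a joint passes its speed limit or range.

## Working session

There is one attempt and no reset: what is moved stays moved. The work goes in short steps, Python scripts to look and compute and a shell command to move; the robot and the scene stay as the last step left them, time stands still between calls to the robot, and variables do not carry over. Pictures are saved under pics/ and viewed, and the job is handed in when it is done.

```bash
ls; mkdir -p pics; python3 - <<'E'
from bench import sense, snapshot, finger_overhang
import cv2,numpy as np
s=sense()
for k,v in s.items(): print(k,np.round(v,3).tolist())
print(finger_overhang)
for n in ("side","top","wrist"):
    d=snapshot(n); cv2.imwrite(f"pics/{n}0.png",d["pixels"][:,:,::-1])
    np.savez(f"pics/{n}0.npz",**d); print(n,np.round(d["mtx"],1).tolist(),np.round(d["pose"],3).tolist())
E
```

```text
pics
time_s 0.0
qpos [-1.173, 0.309, 1.635, 0.0, 1.2, -0.07]
qd [0.0, -0.002, -0.001, -0.0, 0.001, -0.0]
joint_efforts [0.001, -41.525, -27.667, -0.0, 0.01, -0.0]
ee_pos [281.494, -557.158, 255.03]
ee_rot [[-0.893, -0.001, 0.451], [-0.451, 0.002, -0.893], [-0.0, -1.0, -0.002]]
contact_force [0.778, 0.743, -0.957]
ft_torque [-0.038, 0.028, 0.028]
width 85.401
25.0
side [[470.3, 0.0, 288.5], [0.0, 470.3, 220.2], [0.0, 0.0, 1.0]] [[-0.689, -0.395, 0.607, -58.178], [-0.724, 0.389, -0.57, 666.433], [-0.011, -0.832, -0.554, 595.999], [0.0, 0.0, 0.0, 1.0]]
top [[390.1, 0.0, 282.1], [0.0, 390.1, 211.3], [0.0, 0.0, 1.0]] [[-0.024, -0.986, 0.167, 365.628], [-0.999, 0.028, 0.023, 121.112], [-0.028, -0.166, -0.986, 889.539], [0.0, 0.0, 0.0, 1.0]]
wrist [[335.9, 0.0, 282.8], [0.0, 335.9, 212.3], [0.0, 0.0, 1.0]] [[0.452, -0.849, -0.275, 352.461], [-0.892, -0.43, -0.137, -521.153], [-0.002, 0.307, -0.952, 372.991], [0.0, 0.0, 0.0, 1.0]]
```

View pics/top0.png

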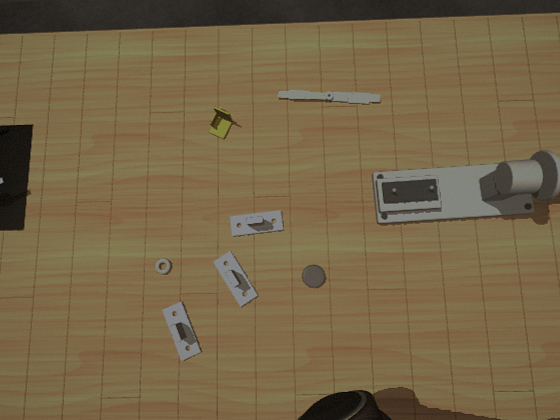

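View pics/side0.png

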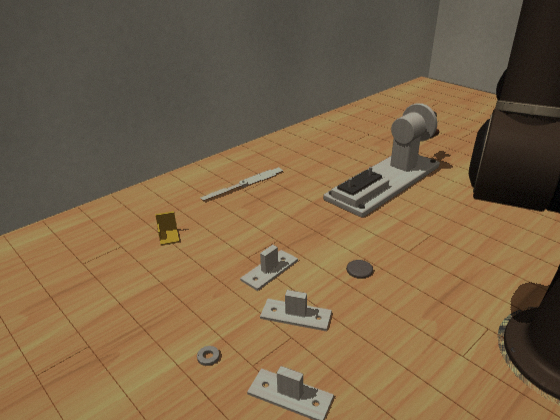

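View pics/wrist0.png

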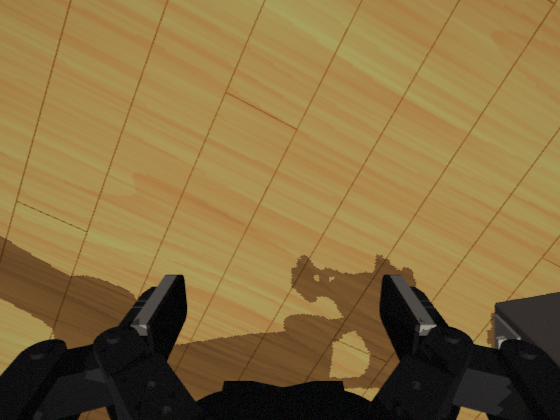

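The top view shows three look-alike plates, at (257,222), (235,279) and (181,331). The balancer bar is at (410,191), the propeller at (329,97), the bracket at (222,123), the cap at (313,276) and the ring at (163,266). Next I cast rays to get their positions.

```bash
cat > h.py <<'E'
import numpy as np,cv2
def load(n): return dict(np.load(f"pics/{n}.npz"))
def ray(d,uv):
    p=np.linalg.inv(d["mtx"])@np.array([uv[0],uv[1],1.0]); R=d["pose"][:3,:3]
    return d["pose"][:3,3],R@p
def onz(d,uv,z):
    o,r=ray(d,uv); return (o+r*(z-o[2])/r[2])
def proj(d,P):
    T=np.linalg.inv(d["pose"]); q=d["mtx"]@(T[:3,:3]@np.asarray(P,float)+T[:3,3]); return q[:2]/q[2]
def crop(d,box,k,name):
    x0,y0,x1,y1=box
    im=cv2.resize(np.ascontiguousarray(d["pixels"][y0:y1,x0:x1,::-1]),None,fx=k,fy=k,interpolation=cv2.INTER_CUBIC)
    cv2.imwrite(name,im)
E
python3 - <<'E'
from h import *
d=load("top0"); im=d["pixels"]
hsv=cv2.cvtColor(im,cv2.COLOR_RGB2HSV)
m=((hsv[:,:,1]<60)&(hsv[:,:,2]>70)).astype(np.uint8)
c,_=cv2.findContours(m,cv2.RETR_EXTERNAL,cv2.CHAIN_APPROX_NONE)
for k in c:
    if cv2.contourArea(k)<60: continue
    P=np.array([onz(d,p[0],6)[:2] for p in k],np.float32)
    r=cv2.minAreaRect(P); x=np.mean([p[0] for p in k],0)
    print(x.round(),cv2.contourArea(k),np.round(r[0],1),np.round(r[1],1),round(r[2],1),"dist",np.hypot(*r[0]).round())
crop(d,(140,190,300,370),4,"pics/c1.png"); crop(d,(365,140,560,230),4,"pics/c2.png")
E
```

```text
[181. 331.] 1122.0 [256.4 371.4] [118.5  47.8] 22.5 dist 451.0
[313. 276.] 345.0 [368.2  75.6] [46.8 46.2] 88.6 dist 376.0
[162. 266.] 166.5 [398.2 416.5] [32.9 32.9] 44.7 dist 576.0
[235. 278.] 1065.0 [366.8 251.5] [118.3  47.5] 31.8 dist 445.0
[256. 223.] 988.0 [490.7 202.6] [ 46.8 119.2] 5.6 dist 531.0
[454. 194.] 6308.5 [ 549.4 -247. ] [120.6 353.9] 2.4 dist 602.0
[523. 175.] 929.5 [ 583.2 -416.2] [75.2 83.1] 2.3 dist 716.0
[555. 171.] 169.0 [ 587.4 -484. ] [110.9  35.9] 5.9 dist 761.0
[329.  96.] 779.5 [795.2  23.2] [245.6  27.4] 84.0 dist 796.0
```

View pics/c1.png

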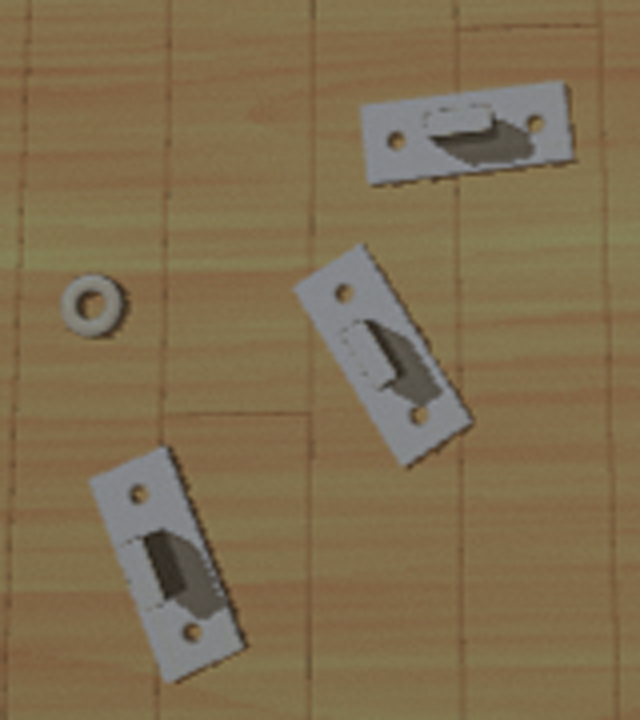

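View pics/c2.png

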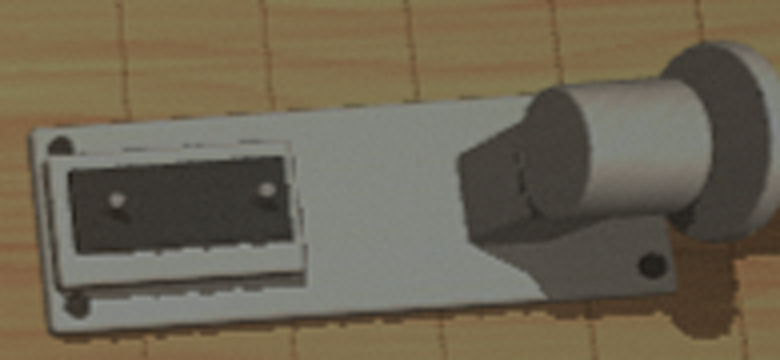

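```bash
python3 - <<'E'
from h import *
d=load("side0")
crop(d,(320,150,420,215),8,"pics/c3.png"); crop(d,(235,240,305,290),8,"pics/c4.png")
t=load("top0")
crop(t,(370,165,450,220),8,"pics/c5.png")
crop(t,(225,205,290,240),8,"pics/c6.png")
E
```

```text
(no output)
```

View pics/c3.png

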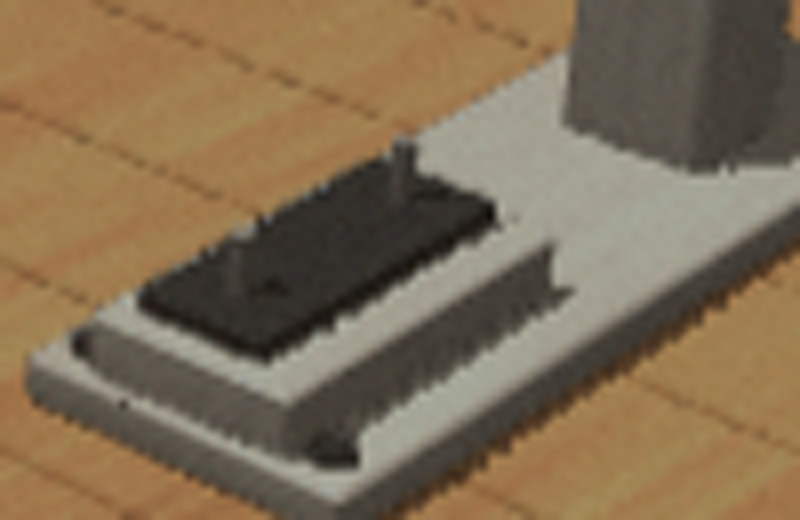

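View pics/c4.png

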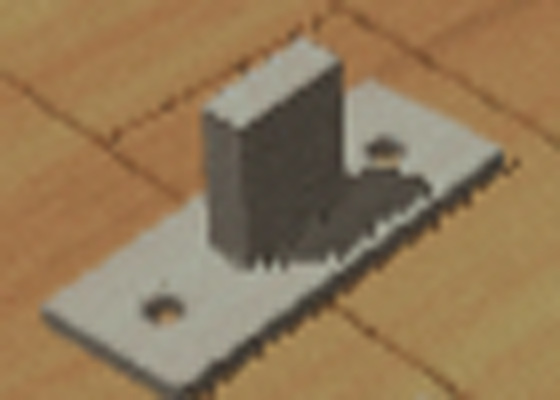

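View pics/c5.png

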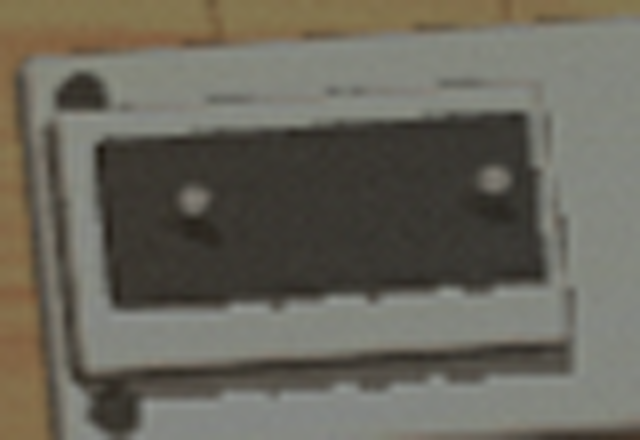

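View pics/c6.png

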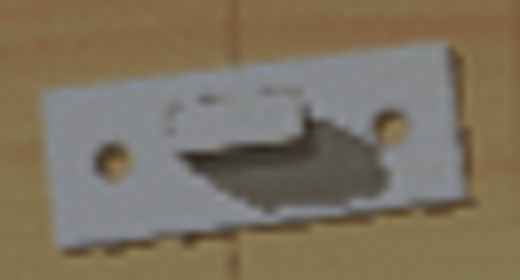

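```bash
python3 - <<'E'
from h import *
t=load("top0"); s=load("side0")
def tri(a,b):
    o1,r1=ray(t,a);o2,r2=ray(s,b)
    A=np.stack([r1,-r2],1); k=np.linalg.lstsq(A,o2-o1,rcond=None)[0]
    p,q=o1+k[0]*r1,o2+k[1]*r2; return (p+q)/2,np.linalg.norm(p-q)
for nm,prs,z in (("pins",[((394.1,189.9),(350.1,179)),((431.75,187.5),(370.4,168))],68),("holes",[((239,225),(255.4,278.6)),((273.9,220.75),(283,258.6))],5)):
    for lab,f in (("tri",lambda a,b:tri(a,b)[0]),("top",lambda a,b:onz(t,a,z)),("side",lambda a,b:onz(s,b,z))):
        A,B=[f(*p) for p in prs]; v=A-B
        print(nm,lab,"mid",((A+B)/2).round(1),"len",np.linalg.norm(v).round(1),"yaw",np.arctan2(-v[0],v[1]).round(4), A.round(1),B.round(1))
m=(cv2.cvtColor(t["pixels"],cv2.COLOR_RGB2HSV)[:,:,2]<75).astype(np.uint8)
c,_=cv2.findContours(m,cv2.RETR_EXTERNAL,cv2.CHAIN_APPROX_NONE)
for k in c:
    x=k[:,0].mean(0)
    if cv2.contourArea(k)>500 and 370<x[0]<450:
        P=np.array([onz(t,p[0],48)[:2] for p in k],np.float32);print(cv2.minAreaRect(P))
E
```

```text
pins tri mid [ 547.1 -140.    66.2] len 80.9 yaw 0.0428 [545.4 -99.6  67.2] [ 548.8 -180.4   65.2]
pins top mid [ 545.8 -140.1   68. ] len 80.2 yaw 0.0352 [ 544.4 -100.1   68. ] [ 547.2 -180.2   68. ]
pins side mid [ 545.9 -136.4   68. ] len 77.3 yaw 0.0177 [545.3 -97.8  68. ] [ 546.6 -175.1   68. ]
holes tri mid [491.2 202.4   4.6] len 80.5 yaw 0.0983 [487.2 242.5   4.7] [495.1 162.3   4.5]
holes top mid [490.3 201.6   5. ] len 80.7 yaw 0.0944 [486.5 241.8   5. ] [494.1 161.5   5. ]
holes side mid [491.8 203.3   5. ] len 80.2 yaw 0.1005 [487.8 243.2   5. ] [495.8 163.4   5. ]
((109.20010375976562, -79.87240600585938), (397.6908264160156, 54.55820083618164), 89.1536636352539)
((545.51953125, -138.31781005859375), (47.492919921875, 118.12643432617188), 2.65053129196167)
```

Three plates could be taken for the gauge plate: (257,222) at 531 mm from the base, (235,279) at 445 mm and (181,331) at 451 mm. The one at (257,222) is farthest, and the close crop confirms fin, two holes and bare aluminium. The pins are near (546,-139.5) with yaw about 0.045. I'll begin with the turn, checking its sign on the first call.

```bash
python3 -m pendant '[[[0,0,0,-0.16,0],[0,0,0,-0.16,0]]]'; python3 -c "
from bench import sense;import numpy as np
s=sense();print(s['ee_rot'].round(3) if hasattr(s['ee_rot'],'round') else np.round(s['ee_rot'],3))"
```

```text
time_s: 0.4
ee_pos: [281.3, -556.7, 254.2]
ee_rot: [[-0.698, -0.002, 0.716], [-0.716, 0.004, -0.698], [-0.001, -1.0, -0.004]]
contact_force: [-0.7, 0.2, 0.2]
width: 85.2
[[-0.698 -0.002  0.716]
 [-0.716  0.004 -0.698]
 [-0.001 -1.    -0.004]]
```

```bash
python3 -m pendant '[[[0,0,0,-0.164,0],[0,0,0,-0.164,0],[0,0,0,-0.164,0],[0,0,0,-0.164,0],[0,0,0,-0.164,0],[-0.045,0.006,0.0314,0,0],[-0.045,0.006,0.0314,0,0],[-0.045,0.006,0.0314,0,0],[-0.045,0.006,0.0314,0,0],[-0.045,0.006,0.0314,0,0],[-0.045,0.006,0.0314,0,0],[-0.045,0.006,0.0314,0,0],[-0.045,0.006,0.0314,0,0],[-0.045,0.006,0.0314,0,0],[0,0,0,0,0]]]'
```

```text
time_s: 2.28
ee_pos: [538.5, -117.7, 196.0]
ee_rot: [[0.072, -0.003, 0.997], [-0.997, 0.008, 0.072], [-0.008, -1.0, -0.003]]
contact_force: [-0.9, 0.1, -0.0]
width: 85.6
```

```bash
python3 -m pendant '[[[0.022,-0.004,0.006,0.027,0],[0,0,0,0,0],[0,0,0,0,0]]]'; python3 -m pendant '[[[0,0,0,0,0],[0,0,0,0,0]]]'; python3 - <<'E'
from bench import snapshot,sense
import numpy as np,cv2
s=sense();print(np.round(s["ee_pos"],2),np.round(s["ee_rot"],4).tolist(),s["time_s"])
d=snapshot("wrist"); np.savez("pics/w1.npz",**d,ee=s["ee_pos"],R=s["ee_rot"]); cv2.imwrite("pics/w1.png",d["pixels"][:,:,::-1])
E
```

```text
time_s: 2.65
ee_pos: [545.6, -143.2, 199.9]
ee_rot: [[0.041, -0.004, 0.999], [-0.999, 0.006, 0.041], [-0.007, -1.0, -0.004]]
contact_force: [-0.1, 1.2, -0.5]
width: 85.4
time_s: 2.9
ee_pos: [544.8, -144.8, 200.0]
ee_rot: [[0.038, -0.004, 0.999], [-0.999, 0.007, 0.038], [-0.007, -1.0, -0.004]]
contact_force: [-0.3, -0.1, -1.3]
width: 85.3
[ 544.84 -144.8   199.98] [[0.038, -0.0041, 0.9993], [-0.9993, 0.0065, 0.0381], [-0.0067, -1.0, -0.0039]] 2.9
```

View pics/w1.png

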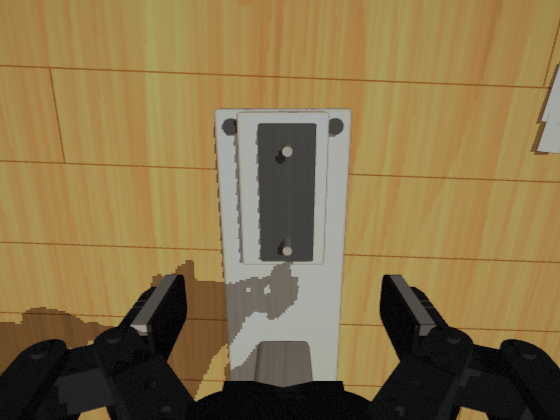

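The wrist view over the bar shows the pins at about (287,152) and (287,251).

```bash
python3 - <<'E'
from h import *
d=load("w1"); hs=cv2.cvtColor(d["pixels"],cv2.COLOR_RGB2HSV)[:,:,2].astype(float)
Q=[]
for u,v in ((287,152),(287,251)):
    p=hs[v-9:v+10,u-9:u+10]; m=(p>105).astype(np.uint8)
    n,l,st,c=cv2.connectedComponentsWithStats(m); k=1+np.argmax(st[1:,4]); c=c[k]+[u-9,v-9]; Q.append(c)
    print(c.round(2),st[k].tolist(),p.max())
print(onz(d,Q[0],68).round(2),onz(d,Q[1],68).round(2))
A,B=[onz(d,q,68) for q in Q]; v=A-B; print(((A+B)/2).round(2),np.linalg.norm(v).round(2),np.arctan2(-v[0],v[1]).round(4))
R=d["R"];print("pins in tool",[ (R.T@(x-d["ee"])).round(2) for x in (A,B)])
crop(d,(250,110,325,275),5,"pics/c7.png")
E
```

```text
[286.83 151.23] [4, 3, 11, 11, 90] 156.0
[286.88 250.81] [5, 5, 9, 9, 67] 155.0
[546.04 -97.64  68.  ] [ 549.48 -177.63   68.  ]
[ 547.76 -137.63   68.  ] 80.06 0.043
pins in tool [array([-46.19, 132.28,   3.51]), array([ 33.86, 131.74,   3.91])]
```

View pics/c7.png

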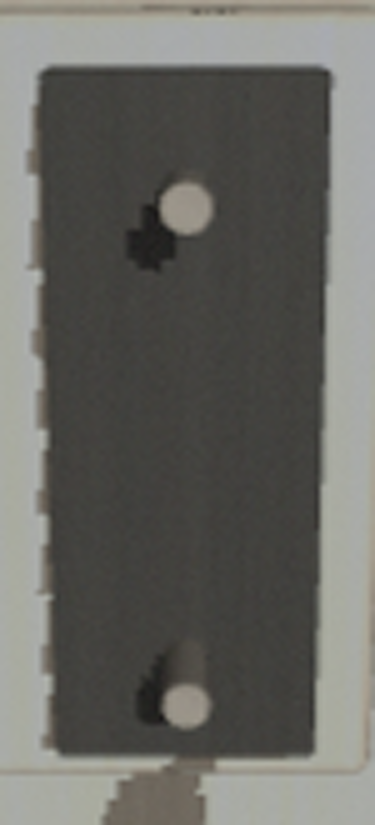

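```bash
python3 -m pendant '[[[-0.05,0.008,-0.006,-0.008,0],[-0.05,0.008,-0.006,-0.008,0],[-0.05,0.008,-0.006,-0.008,0],[-0.05,0.008,-0.006,-0.008,0],[-0.05,0.008,-0.006,-0.008,0],[-0.05,0.008,-0.006,-0.008,0],[-0.045,0.008,-0.006,-0.008,0],[0,0,0,0,0],[0,0,0,0,0]]]'
```

```text
time_s: 4.08
ee_pos: [481.6, 206.6, 146.5]
ee_rot: [[0.094, 0.003, 0.996], [-0.996, 0.006, 0.094], [-0.005, -1.0, 0.004]]
contact_force: [0.2, -0.8, 0.5]
width: 85.4
```

```bash
python3 -m pendant '[[[0.004,0.008,0.009,-0.004,0],[0,0,0,0,0],[0,0,0,0,0]]]'; python3 - <<'E'
from bench import snapshot,sense
import numpy as np,cv2
s=sense();print(np.round(s["ee_pos"],2),np.round(s["ee_rot"],4).tolist(),s["time_s"])
d=snapshot("wrist"); np.savez("pics/w2.npz",**d,ee=s["ee_pos"],R=s["ee_rot"]); cv2.imwrite("pics/w2.png",d["pixels"][:,:,::-1])
E
```

```text
time_s: 4.45
ee_pos: [493.0, 200.6, 138.4]
ee_rot: [[0.095, 0.004, 0.996], [-0.996, 0.005, 0.095], [-0.005, -1.0, 0.005]]
contact_force: [0.4, 0.2, 0.1]
width: 85.3
[492.97 200.59 138.37] [[0.0945, 0.0044, 0.9955], [-0.9955, 0.0053, 0.0945], [-0.0048, -1.0, 0.0049]] 4.45
```

View pics/w2.png

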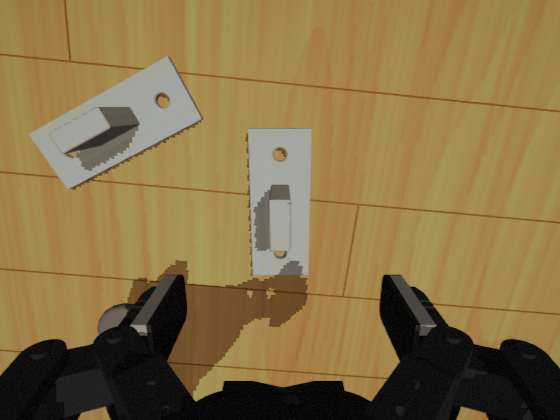

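The wrist view shows the chosen plate at (280,200), near hole at (280,154). The far hole, at (280,253), is partly hidden by the fin. A decoy is at (115,120).

```bash
python3 - <<'E'
from h import *
d=load("w2"); hsv=cv2.cvtColor(d["pixels"],cv2.COLOR_RGB2HSV)
m=((hsv[:,:,1]<70)&(hsv[:,:,2]>90)).astype(np.uint8)
c,_=cv2.findContours(m,cv2.RETR_EXTERNAL,cv2.CHAIN_APPROX_NONE)
R=d["R"]
for k in c:
    x=k[:,0].mean(0)
    if cv2.contourArea(k)>3000:
        P=np.array([onz(d,p[0],6)[:2] for p in k],np.float32); r=cv2.minAreaRect(P); print(x,r)
        if 250<x[0]<310: print("in tool",R.T@(np.array([*r[0],6])-d["ee"]))
v=hsv[:,:,1]
p=v[142:167,268:293]; mm=(p>90).astype(np.uint8)
n,l,st,ce=cv2.connectedComponentsWithStats(mm);k=1+np.argmax(st[1:,4]);q=ce[k]+[268,142];print(q,st[k]); 
print("hole",onz(d,q,6), "tool",R.T@(onz(d,q,6)-d["ee"]))
E
```

```text
[279.61179361 199.74447174] ((491.346435546875, 204.97238159179688), (46.26665115356445, 118.054931640625), 5.57511568069458)
in tool [ -3.87983795 132.38204275  -1.85358804]
[118.02798982 123.18320611] ((367.3219909667969, 253.6836700439453), (119.0472412109375, 46.64985275268555), 31.5659236907959)
[279.40944882 153.99212598] [  5   6  13  13 127]
hole [487.46933634 245.03272223   6.        ] tool [-44.1268237  132.57562489  -1.92743717]
```

```bash
python3 -m pendant '[[[-0.0035,0.018,-0.002,-0.003,0],[0,0.018,0,0,0],[0,0.018,0,0,0],[0,0.018,0,0,0],[0,0.012,0,0,0],[0,0,0,0,0],[0,0,0,0,0]]]'
```

```text
time_s: 5.38
ee_pos: [488.3, 204.0, 47.4]
ee_rot: [[0.097, 0.001, 0.995], [-0.995, 0.004, 0.097], [-0.004, -1.0, 0.001]]
contact_force: [-0.0, 0.5, 0.3]
width: 85.6
```

```bash
python3 -m pendant '[[[0,0.007,0.003,0,0],[0,0.002,0,0,0],[0,0,0,0,0]]]' 30;  python3 -m pendant '[[[0,0,0,0,130],[0,0,0,0,160],[0,0,0,0,180],[0,0,0,0,190]]]' 30
```

```text
time_s: 5.75
ee_pos: [492.9, 204.8, 39.3]
ee_rot: [[0.097, 0.004, 0.995], [-0.995, 0.005, 0.097], [-0.005, -1.0, 0.004]]
contact_force: [-0.9, 0.2, 1.1]
width: 85.5
time_s: 6.25
ee_pos: [493.3, 204.9, 39.8]
ee_rot: [[0.097, 0.005, 0.995], [-0.995, 0.006, 0.097], [-0.005, -1.0, 0.005]]
contact_force: [-0.2, -0.1, 0.5]
width: 21.7
```

```bash
python3 -m pendant '[[[0,0,-0.002,0,190],[0,0,0,0,190],[0,0,0,0,200],[0,0,0,0,215],[0,0,0,0,225]]]' 30; python3 -m pendant '[[[0,0,0,0,235],[0,0,0,0,235],[0,0,0,0,235]]]' 40
```

```text
time_s: 6.88
ee_pos: [491.0, 204.7, 39.9]
ee_rot: [[0.097, 0.005, 0.995], [-0.995, 0.006, 0.097], [-0.005, -1.0, 0.005]]
contact_force: [0.1, -1.1, -0.5]
width: 13.7
time_s: 7.25
ee_pos: [491.0, 204.7, 40.0]
ee_rot: [[0.097, 0.005, 0.995], [-0.995, 0.006, 0.097], [-0.005, -1.0, 0.005]]
contact_force: [-0.6, 0.6, 0.4]
width: 13.5
```

```bash
python3 -m pendant '[[[0,-0.01,0,0,235],[0,-0.02,0,0,235],[0,-0.03,0,0,235],[0,-0.03,0,0,235],[0,-0.02,0,0,235],[0,0,0,0,235],[0,0,0,0,235],[0,0,0,0,235]]]'; python3 - <<'E'
from bench import snapshot,sense
import numpy as np,cv2
s=sense();print(np.round(s["ee_pos"],2),np.round(s["ee_rot"],4).tolist(),s["time_s"],s["contact_force"],s["ft_torque"])
d=snapshot("wrist"); np.savez("pics/w3.npz",**d,ee=s["ee_pos"],R=s["ee_rot"]); cv2.imwrite("pics/w3.png",d["pixels"][:,:,::-1])
E
```

```text
time_s: 8.25
ee_pos: [488.2, 203.3, 152.5]
ee_rot: [[0.097, 0.001, 0.995], [-0.995, 0.004, 0.097], [-0.004, -1.0, 0.001]]
contact_force: [-0.3, -0.1, -2.6]
width: 13.4
[488.19 203.29 152.52] [[0.0971, 0.0007, 0.9953], [-0.9953, 0.0044, 0.0971], [-0.0043, -1.0, 0.0012]] 8.25 [-0.27196598 -0.07890582 -2.55985287] [-0.02058065 -0.03863615 -0.02650451]
```

View pics/w3.png

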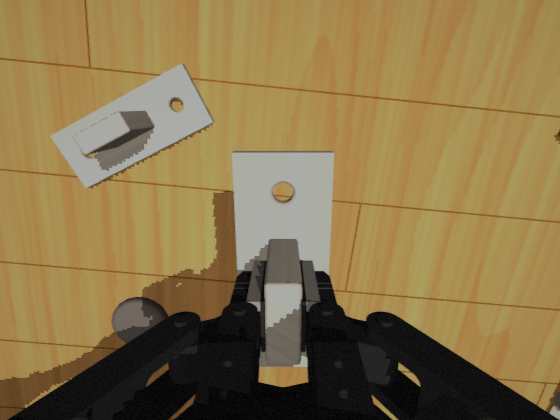

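The plate is held: near hole at (283,192), front edge at row 152 from column 233 to 333.

```bash
cat >> h.py <<'E'
def ontool(d,uv,y):
    o,r=ray(d,uv); R=d["R"]; o=R.T@(o-d["ee"]); r=R.T@r; return o+r*(y-o[1])/r[1]
def inhand(d,y=34.):
    hsv=cv2.cvtColor(d["pixels"],cv2.COLOR_RGB2HSV)
    m=((hsv[:,:,1]<70)&(hsv[:,:,2]>90)).astype(np.uint8)
    n,l,st,ce=cv2.connectedComponentsWithStats(m); k=l[160:175,290:320]; k=np.bincount(k.ravel()).argmax()
    m=(l==k).astype(np.uint8)
    L,T,Rr=[],[],[]
    for v in range(165,235):
        xs=np.where(m[v,225:345])[0]+225; L.append((xs.min()-.5,v)); Rr.append((xs.max()+.5,v))
    for u in range(245,325):
        ys=np.where(m[140:,u])[0]+140; T.append((u,ys.min()-.5))
    out={}
    for nm,pts in (("L",L),("R",Rr),("T",T)):
        P=np.array([ontool(d,p,y) for p in pts])[:,[0,2]].astype(np.float32)
        vx,vz,x0,z0=cv2.fitLine(P,cv2.DIST_HUBER,0,.01,.01).ravel(); out[nm]=(vx,vz,x0,z0)
    h=1-m[178:206,268:298]; n,l,st,ce=cv2.connectedComponentsWithStats(h); k=1+np.argmax(st[1:,4])
    q=ce[k]+[268,178]
    out["hole_px"]=q; out["hole_area"]=st[k].tolist(); out["hole"]=ontool(d,q,y)
    return out
E
python3 - <<'E'
from h import *
d=load("w3"); o=inhand(d)
print(o)
for nm in "LR": vx,vz,x0,z0=o[nm]; print(nm,"angle",vz/vx,"z at x=-40",z0+vz/vx*(-40-x0))
vx,vz,x0,z0=o["T"]; print("T angle",-vx/vz,"x at z=0",x0+vx/vz*(0-z0))
E
```

```text
{'L': (np.float32(0.99999404), np.float32(-0.003446967), np.float32(-36.916607), np.float32(-22.60301)), 'R': (np.float32(1.0), np.float32(-7.342657e-05), np.float32(-33.564068), np.float32(23.601254)), 'T': (np.float32(0.0009552994), np.float32(-0.9999995), np.float32(-59.58054), np.float32(1.8463941)), 'hole_px': array([282.83881579, 191.57894737]), 'hole_area': [5, 5, 21, 18, 304], 'hole': array([-40.60403857,  34.        ,   0.62594089])}
L angle -0.0034469876 z at x=-40 -22.592382
R angle -7.342657e-05 z at x=-40 23.601727
T angle 0.0009552999 x at z=0 -59.578777
```

```bash
python3 -m pendant '[[[0.02,0,0.002,0.003,235],[0.045,0.002,0.005,0.007,235],[0.05,0.002,0.005,0.008,235],[0.05,0.002,0.005,0.008,235],[0.05,0.002,0.005,0.008,235],[0.05,0.002,0.005,0.008,235],[0.04,0.002,0.005,0.007,235],[0.02,0.002,0.002,0.003,235],[0.006,0,0,0,235],[0,0,0,0,235],[0,0,0,0,235]]]'
```

```text
time_s: 9.68
ee_pos: [543.4, -130.0, 127.2]
ee_rot: [[0.048, -0.014, 0.999], [-0.999, 0.008, 0.048], [-0.009, -1.0, -0.014]]
contact_force: [0.4, -0.0, -0.9]
width: 13.6
```

```bash
cat > st.py <<'E'
from bench import sense
import numpy as np
s=sense(); R=np.array(s["ee_rot"]); e=np.array(s["ee_pos"])
u=e+R@np.array([-0.3,40,0]); T=np.array([547.56,-137.71,0])
d=R.T@(T-u); print("t",s["time_s"],"under",u.round(2),"yaw",np.arctan2(R[1,2],R[0,2]).round(4),"tilt",R[:2,1].round(4))
dw=T-u; print("go toolx %.2f toolz %.2f"%(R[:2,0]@dw[:2],R[:2,2]@dw[:2]),"F",np.round(s["contact_force"],1),"M",np.round(s["ft_torque"],2),"w",round(s["width"],1))
E
python3 -m pendant '[[[0,0,0,0,235],[0,0,0,0,235]]]' >/dev/null; python3 st.py
```

```text
t 9.925 under [ 542.71 -127.34   87.35] yaw 0.0506 tilt [-0.0147  0.0088]
go toolx 10.61 toolz 4.32 F [-0.7  0.1 -0.9] M [ 0.01 -0.03  0.02] w 14.0
```

```bash
python3 -m pendant '[[[0.005,0,0.002,0.004,235],[0.005,0,0.002,0.004,235],[0,0,0,0,235],[0,0,0,0,235],[0,0,0,0,235]]]' >/dev/null; python3 st.py;python3 -m pendant '[[[0,0,0,0,235],[0,0,0,0,235],[0,0,0,0,235]]]' >/dev/null; python3 st.py
```

```text
t 10.55 under [ 547.87 -137.62   87.49] yaw 0.0425 tilt [-0.014   0.0086]
go toolx 0.08 toolz -0.31 F [-0.5 -0.3 -2.2] M [ 0.04 -0.02  0.03] w 13.5
t 10.925 under [ 547.69 -137.48   87.41] yaw 0.0426 tilt [-0.0142  0.0087]
go toolx 0.22 toolz -0.13 F [-0.1 -0.  -0.6] M [-0.01  0.01 -0.05] w 13.5
```

```bash
python3 -m pendant '[[[0,0.005,0,0,235],[0,0.003,0,0,235],[0,0,0,0,235],[0,0,0,0,235],[0,0,0,0,235]]]' >/dev/null; python3 st.py; python3 - <<'E'
from bench import snapshot,sense
from h import *
s=sense()
d=snapshot("wrist"); np.savez("pics/w4.npz",**d,ee=s["ee_pos"],R=s["ee_rot"]); crop(d,(210,130,350,270),5,"pics/w4.png")
for n,b in (("side",(310,110,430,220)),("top",(360,140,480,230))):
    d=snapshot(n); np.savez(f"pics/{n}4.npz",**d); crop(d,b,6,f"pics/{n}4.png")
E
```

```text
t 11.55 under [ 547.34 -137.25   78.55] yaw 0.0427 tilt [-0.0148  0.0089]
go toolx 0.47 toolz 0.20 F [ 0.2 -0.8 -1. ] M [0.02 0.03 0.05] w 13.7
```

View pics/w4.png

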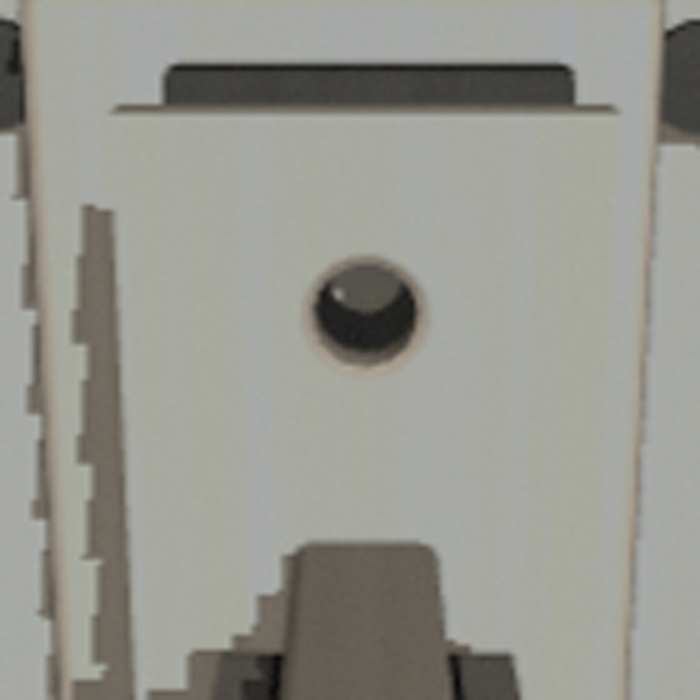

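View pics/side4.png

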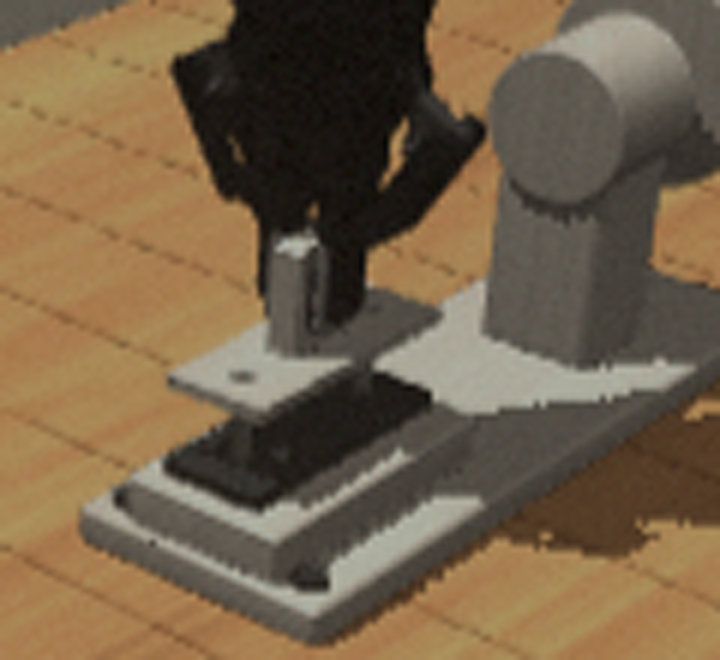

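Through the near hole (centre at about (283,193)) I can see the pin tip. Its lower edge is at about (283.6,192.4).

```bash
python3 - <<'E'
from h import *
d=load("w4"); R=d["R"]; e=d["ee"]
h=ontool(d,(283.2,192.7),34); hw=e+R@h
print("hole tool",h.round(2),"world",hw.round(2))
# fit the lower arc of the pin disc
g=cv2.cvtColor(d["pixels"],cv2.COLOR_RGB2GRAY).astype(float)
print(g[180:206,272:296:2].astype(int))
for v in (191.9,192.4,192.9):
    print((onz(d,(283.6,v),68)+[-0.17,4.0,0]).round(2))
E
```

```text
hole tool [-40.08  34.     0.76] world [546.49 -97.53  84.92]
[[167 167 168 167 165 163 163 164 168 168 168 169]
 [167 167 166 163 142 135 132 148 164 169 167 168]
 [167 168 158 133 119 117 116 118 147 164 168 168]
 [167 165 132 123  95  81  82 101 118 147 167 167]
 [168 153 122  91  83  83  82  81  92 123 161 168]
 [167 129  94  84  83  84  82  83  82 113 140 168]
 [156 114  72  82  84  83  83  82  82  78 127 163]
 [144  90  74  88  82  84  84  84  82  49 113 155]
 [139  41  86 112  83  84  84  83  81  43  91 143]
 [136  31  53 111  83  83  86  82  74  35  68 136]
 [122  35  34  74  81  81  84  80  50  34  32 138]
 [106  35  33  44  75  80  81  66  34  34  37 133]
 [113  33  34  34  36  61  58  35  32  30  37 132]
 [120  34  34  35  33  33  35  34  33  34  38 139]
 [129  44  34  33  34  34  34  36  35  32  48 140]
 [132  55  35  35  31  35  34  36  35  35  56 147]
 [142  79  31  34  34  30  37  37  34  34  85 150]
 [153 103  55  36  38  35  33  35  35  53 120 151]
 [154 108  79  42  34  32  34  37  49  65 138 156]
 [158 143  97  72  49  38  43  45  69  79 149 162]
 [163 156 115  98  85  65  71  79  78 127 156 167]
 [168 158 146 105  96  95  91  90 104 155 161 168]
 [167 162 161 135 111 105 100 123 151 157 166 169]
 [168 168 162 163 156 141 143 162 158 162 168 169]
 [168 168 166 163 162 159 162 161 162 168 169 168]
 [167 167 167 167 164 162 164 164 166 167 168 168]]
[546.47 -97.32  68.  ]
[546.48 -97.59  68.  ]
[546.49 -97.85  68.  ]
```

```bash
sed -i 's/547.56,-137.71/547.42,-137.35/' st.py; python3 -m pendant '[[[0.0001,0.003,0.0001,0,235],[0.0001,0.003,0.0001,0,235],[0,0.001,0,0,235],[0,0,0,0,235],[0,0,0,0,235]]]' >/dev/null; python3 st.py
```

```text
t 12.325 under [ 547.45 -137.43   71.08] yaw 0.0426 tilt [-0.0148  0.0089]
go toolx -0.08 toolz -0.02 F [-0.5 -0.  -1.5] M [-0.04 -0.05  0.01] w 13.3
```

Well aligned. Next I go down in small steps, checking force.

```bash
python3 -m pendant '[[[0,0.0015,0,0,235],[0,0.001,0,0,235],[0,0,0,0,235],[0,0,0,0,235]]]' >/dev/null; python3 st.py;  python3 -m pendant '[[[0,0.001,0,0,235],[0,0.0007,0,0,235],[0,0,0,0,235]]]' >/dev/null; python3 st.py
```

```text
t 12.825 under [ 547.57 -137.46   68.56] yaw 0.0426 tilt [-0.0144  0.0088]
go toolx -0.11 toolz -0.14 F [-0.1  0.3 -1.9] M [ 0.01 -0.03 -0.03] w 13.2
t 13.2 under [ 547.56 -137.44   66.8 ] yaw 0.0426 tilt [-0.0143  0.0087]
go toolx -0.10 toolz -0.13 F [-0.1 -0.2 -1.4] M [-0.   -0.01 -0.01] w 13.5
```

```bash
python3 -m pendant '[[[0,0.001,0,0,235],[0,0.001,0,0,235],[0,0,0,0,235]]]' >/dev/null; python3 st.py;  python3 -m pendant '[[[0,0.001,0,0,235],[0,0.001,0,0,235],[0,0,0,0,235]]]' >/dev/null; python3 st.py
python3 - <<'E'
from bench import snapshot,sense
from h import *
s=sense()
d=snapshot("wrist"); np.savez("pics/w5.npz",**d,ee=s["ee_pos"],R=s["ee_rot"]); crop(d,(210,130,350,250),5,"pics/w5.png")
E
```

```text
t 13.575 under [ 547.51 -137.42   64.61] yaw 0.0426 tilt [-0.0144  0.0088]
go toolx -0.08 toolz -0.09 F [-0.1  0.6 -1.6] M [-0.   -0.01  0.02] w 13.5
t 13.95 under [ 547.47 -137.39   62.46] yaw 0.0427 tilt [-0.0144  0.0088]
go toolx -0.04 toolz -0.05 F [-0.7  0.1 -1.6] M [ 0.03 -0.   -0.02] w 13.6
```

View pics/w5.png

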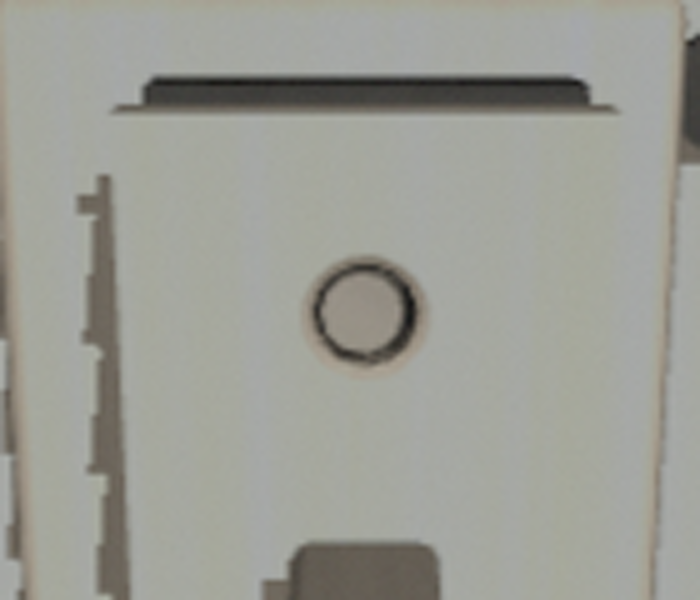

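The pin is inside the near hole at about (283,193), with slightly more gap on the right. I shift the plate a touch to -z and keep going down.

```bash
sed -i 's/547.42,-137.35/547.15,-137.40/' st.py; python3 -m pendant '[[[0,0.001,-0.0003,0,235],[0,0.001,0,0,235],[0,0,0,0,235]]]' >/dev/null; python3 st.py;  python3 -m pendant '[[[0,0.001,0,0,235],[0,0.001,0,0,235],[0,0.001,0,0,235],[0,0,0,0,235]]]' >/dev/null; python3 st.py
```

```text
t 14.375 under [ 547.21 -137.43   60.43] yaw 0.0427 tilt [-0.0142  0.0087]
go toolx -0.03 toolz -0.06 F [-0.4 -0.5 -1.7] M [-0.03  0.02  0.01] w 13.6
t 14.875 under [ 547.14 -137.39   57.19] yaw 0.0427 tilt [-0.0143  0.0087]
go toolx 0.01 toolz 0.01 F [-0.6 -0.3 -0. ] M [-0. -0.  0.] w 13.3
```

```bash
python3 -m pendant '[[[0,0.001,0,0,235],[0,0.001,0,0,235],[0,0,0,0,235]]]' >/dev/null; python3 st.py
```

```text
t 15.25 under [ 547.16 -137.37   55.05] yaw 0.0427 tilt [-0.0142  0.0087]
go toolx 0.03 toolz -0.01 F [ 0.4  0.3 -1.6] M [-0.02 -0.03 -0.03] w 13.5
```

```bash
python3 -m pendant '[[[0,0.001,0,0,235],[0,0.001,0,0,235],[0,0.001,0,0,235],[0,0,0,0,235]]]' >/dev/null; python3 st.py;python3 -m pendant '[[[0,0.001,0,0,235],[0,0.0007,0,0,235],[0,0,0,0,235]]]' >/dev/null; python3 st.py
```

```text
t 15.75 under [ 547.11 -137.33   51.83] yaw 0.0427 tilt [-0.0142  0.0087]
go toolx 0.07 toolz 0.04 F [ 0.8 -0.  -1.5] M [0.   0.02 0.01] w 13.5
t 16.125 under [ 547.11 -137.37   50.06] yaw 0.0426 tilt [-0.0142  0.0086]
go toolx 0.03 toolz 0.03 F [-0.5  0.  -1.7] M [ 0.01 -0.01  0.05] w 13.3
```

```bash
python3 -m pendant '[[[0,0.0005,0,0,235],[0,0,0,0,235]]]' >/dev/null; python3 st.py;
```

```text
t 16.375 under [ 547.11 -137.34   49.53] yaw 0.0426 tilt [-0.0142  0.0087]
go toolx 0.06 toolz 0.04 F [ 0.1 -0.4 -0.5] M [ 0.05  0.04 -0.02] w 13.4
```

```bash
python3 -m pendant '[[[0,0.0003,0,0,235],[0,0,0,0,235]]]' >/dev/null; python3 st.py;python3 -m pendant '[[[0,0.0003,0,0,235],[0,0,0,0,235]]]' >/dev/null; python3 st.py
```

```text
t 16.625 under [ 547.12 -137.34   49.23] yaw 0.0426 tilt [-0.0141  0.0087]
go toolx 0.06 toolz 0.02 F [ 0.9 -0.5 -1.9] M [0.02 0.05 0.06] w 13.5
t 16.875 under [ 547.17 -137.34   48.94] yaw 0.0426 tilt [-0.014   0.0086]
go toolx 0.06 toolz -0.02 F [ 0.6  0.7 -0.5] M [-0.01 -0.02  0.02] w 13.4
```

```bash
for i in 1; do python3 -m pendant '[[[0,0.0002,0,0,235],[0,0,0,0,235]]]' >/dev/null; python3 st.py; done
```

```text
t 17.125 under [ 547.16 -137.33   48.74] yaw 0.0427 tilt [-0.0141  0.0087]
go toolx 0.07 toolz -0.01 F [ 0.4 -0.3 -0.4] M [ 0.03 -0.02 -0.02] w 13.4
```

```bash
python3 -m pendant '[[[0,0.0002,0,0,235],[0,0,0,0,235]]]' >/dev/null; python3 st.py
```

```text
t 17.375 under [ 547.15 -137.34   48.53] yaw 0.0427 tilt [-0.0141  0.0086]
go toolx 0.06 toolz 0.00 F [ 0.3 -0.7 -0.9] M [ 0.02 -0.08  0.05] w 13.8
```

```bash
python3 -m pendant '[[[0,0.0002,0,0,235],[0,0,0,0,235]]]' >/dev/null; python3 st.py
```

```text
t 17.625 under [ 547.2  -137.38   48.39] yaw 0.0426 tilt [-0.0139  0.0086]
go toolx 0.01 toolz -0.05 F [-0.  -0.1 -0.9] M [ 0.01  0.01 -0.  ] w 13.0
```

```bash
python3 -m pendant '[[[0,0.0002,0,0,235],[0,0,0,0,235]]]' >/dev/null; python3 st.py
```

```text
t 17.875 under [ 547.22 -137.38   48.33] yaw 0.0426 tilt [-0.014   0.0086]
go toolx 0.02 toolz -0.07 F [-0.5  0.2 -0.6] M [ 0.02  0.07 -0.02] w 13.4
```

```bash
python3 -m pendant '[[[0,0.0002,0,0,235],[0,0,0,0,235]]]' >/dev/null; python3 st.py
```

```text
t 18.125 under [ 547.21 -137.37   48.26] yaw 0.0426 tilt [-0.014   0.0086]
go toolx 0.02 toolz -0.06 F [-1.  -0.6 -0.4] M [-0.07  0.06  0.03] w 13.7
```

```bash
python3 -m pendant '[[[0,0.0002,0,0,235],[0,0,0,0,235]]]' >/dev/null; python3 st.py
```

```text
t 18.375 under [ 547.25 -137.36   48.25] yaw 0.0426 tilt [-0.014   0.0086]
go toolx 0.04 toolz -0.10 F [-0.6  0.8 -0.5] M [-0.02  0.1  -0.02] w 13.7
```

```bash
python3 -m pendant '[[[0,0.0005,0,0,235],[0,0,0,0,235]]]' >/dev/null; python3 st.py
```

```text
t 18.625 under [ 547.34 -137.39   48.2 ] yaw 0.0426 tilt [-0.0139  0.0085]
go toolx -0.00 toolz -0.19 F [-1.2  0.4  1.1] M [-0.01  0.1  -0.02] w 13.6
```

```bash
python3 -m pendant '[[[0,0.0008,0,0,235]]]' >/dev/null; python3 st.py
```

```text
t 18.75 under [ 547.43 -137.42   47.95] yaw 0.0426 tilt [-0.014   0.0085]
go toolx -0.03 toolz -0.28 F [-3.2  0.4  7.2] M [ 0.05  0.45 -0.04] w 13.2
```

Contact at about 48.2 mm, pressing lightly with 7 N. I'll look before letting go.

```bash
python3 - <<'E'
from bench import snapshot,sense
from h import *
s=sense()
d=snapshot("wrist"); np.savez("pics/w6.npz",**d,ee=s["ee_pos"],R=s["ee_rot"]); crop(d,(210,130,350,250),5,"pics/w6.png")
d=snapshot("side"); np.savez("pics/side6.npz",**d); crop(d,(320,130,420,215),7,"pics/side6.png")
s=sense(); print(s["contact_force"],s["ee_pos"])
E
```

```text
[-1.62768957  0.32285495  4.87640785] [ 547.97307507 -138.07792694   88.01711347]
```

View pics/w6.png

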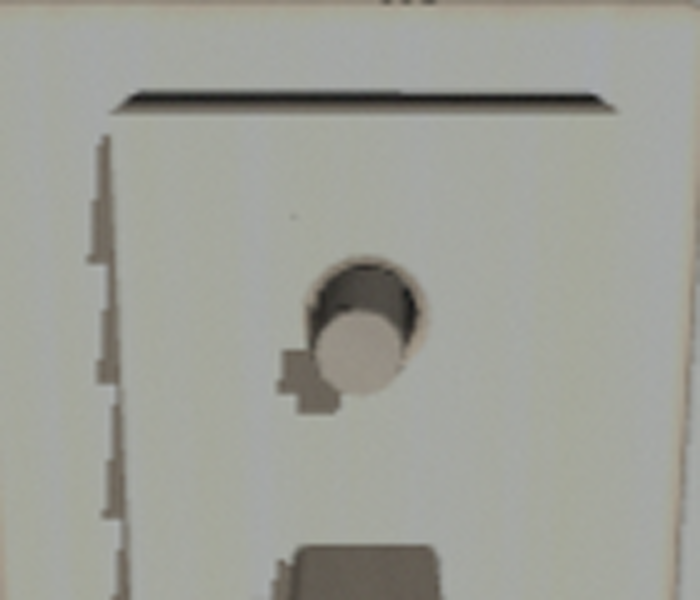

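View pics/side6.png

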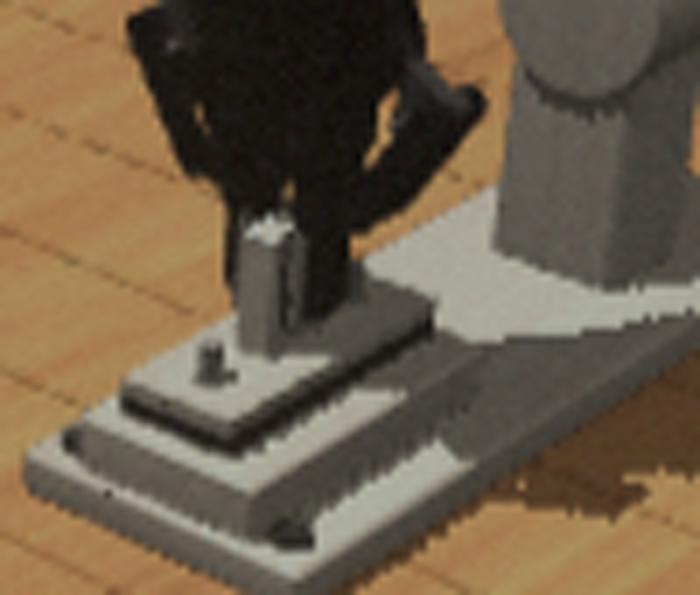

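```bash
python3 -m pendant '[[[0,0.0004,-0.0003,0,235]]]' >/dev/null; python3 st.py
```

```text
t 18.975 under [ 547.35 -137.43   48.07] yaw 0.0425 tilt [-0.0135  0.0085]
go toolx -0.04 toolz -0.20 F [-0.9  1.3  3.2] M [ 0.04  0.1  -0.03] w 13.4
```

```bash
python3 -m pendant '[[[0,0.0007,-0.0002,0,235]]]' >/dev/null; python3 st.py;  python3 -m pendant '[[[0,0.0007,-0.0002,0,235]]]' >/dev/null; python3 st.py
```

```text
t 19.1 under [ 547.4  -137.39   47.93] yaw 0.0426 tilt [-0.0132  0.0086]
go toolx -0.00 toolz -0.25 F [-2.4  0.4  7.1] M [ 0.17  0.3  -0.04] w 13.5
t 19.225 under [ 547.43 -137.43   47.96] yaw 0.0426 tilt [-0.0129  0.0086]
go toolx -0.04 toolz -0.28 F [-2.8  1.7  5.7] M [0.18 0.37 0.02] w 13.3
```

The plate bottoms out at 47.95 mm (48 expected) under about 7 N. Now I ease off and open.

```bash
python3 -m pendant '[[[0,0,0,0,235],[0,0,0,0,235]]]' 20 >/dev/null; python3 st.py; python3 -m pendant '[[[0,0,0,0,215],[0,0,0,0,205],[0,0,0,0,200],[0,0,0,0,195]]]' >/dev/null; python3 st.py
python3 - <<'E'
from bench import snapshot,sense
from h import *
s=sense()
d=snapshot("wrist"); np.savez("pics/w7.npz",**d,ee=s["ee_pos"],R=s["ee_rot"]); crop(d,(180,130,380,410),2.5,"pics/w7.png")
d=snapshot("side"); np.savez("pics/side7.npz",**d); crop(d,(320,130,420,215),7,"pics/side7.png")
E
```

```text
t 19.475 under [ 547.38 -137.42   48.07] yaw 0.0426 tilt [-0.0129  0.0085]
go toolx -0.03 toolz -0.23 F [-2.2  0.4  3.1] M [ 0.01  0.16 -0.02] w 13.6
t 19.975 under [ 547.66 -137.6    47.04] yaw 0.0426 tilt [-0.0121  0.0082]
go toolx -0.22 toolz -0.50 F [-1.   0.6 -0.1] M [ 0.04 -0.01  0.01] w 20.2
```

View pics/w7.png

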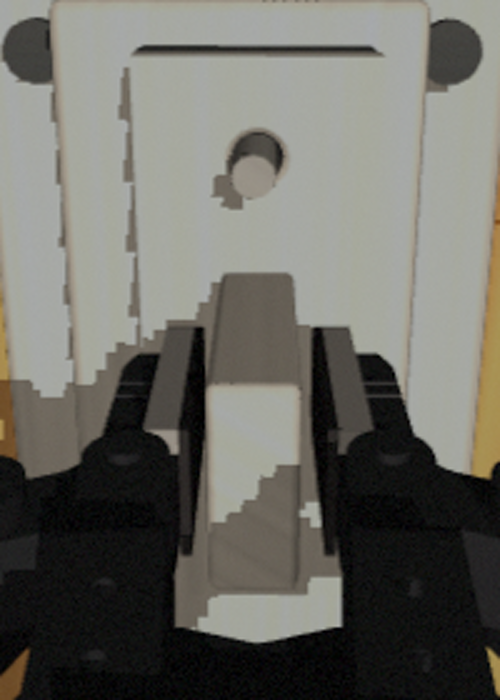

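View pics/side7.png

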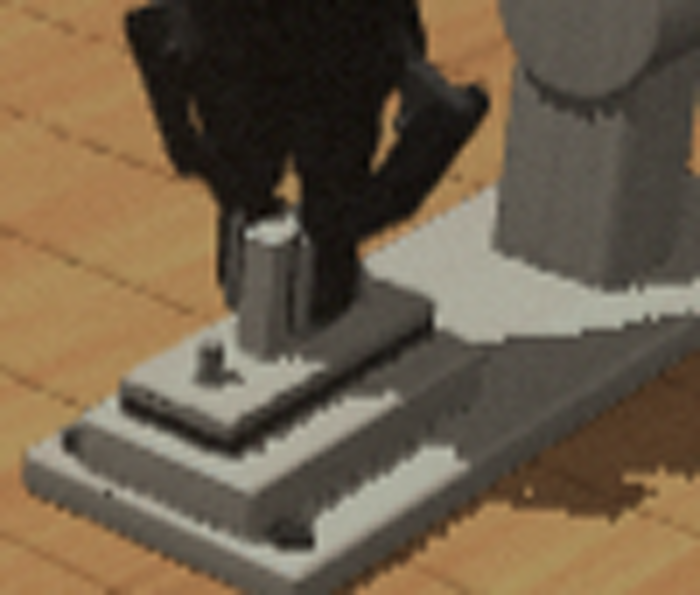

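The fingers stand clear of the fin on both sides. I'll open further and lift away.

```bash
python3 -m pendant '[[[0,0,0,0,170],[0,-0.004,0,0,160],[0,-0.01,0,0,160],[0,-0.02,0,0,160],[0,-0.03,0,0,160],[0,-0.03,0,0,160],[0,-0.03,0,0,160],[0,-0.02,0,0,160],[0,0,0,0,160],[0,0,0,0,160],[0,0,0,0,160]]]'; python3 - <<'E'
from bench import snapshot,sense
from h import *
s=sense()
d=snapshot("wrist"); np.savez("pics/w8.npz",**d,ee=s["ee_pos"],R=s["ee_rot"]); crop(d,(200,100,360,300),3.5,"pics/w8.png")
d=snapshot("side"); np.savez("pics/side8.npz",**d); crop(d,(320,130,420,215),7,"pics/side8.png")
d=snapshot("top"); np.savez("pics/top8.npz",**d); cv2.imwrite("pics/top8.png",d["pixels"][:,:,::-1])
E
```

```text
time_s: 21.45
ee_pos: [549.8, -139.4, 239.3]
ee_rot: [[0.043, -0.01, 0.999], [-0.999, 0.007, 0.043], [-0.008, -1.0, -0.009]]
contact_force: [-0.4, -0.5, 0.3]
width: 31.8
```

View pics/w8.png

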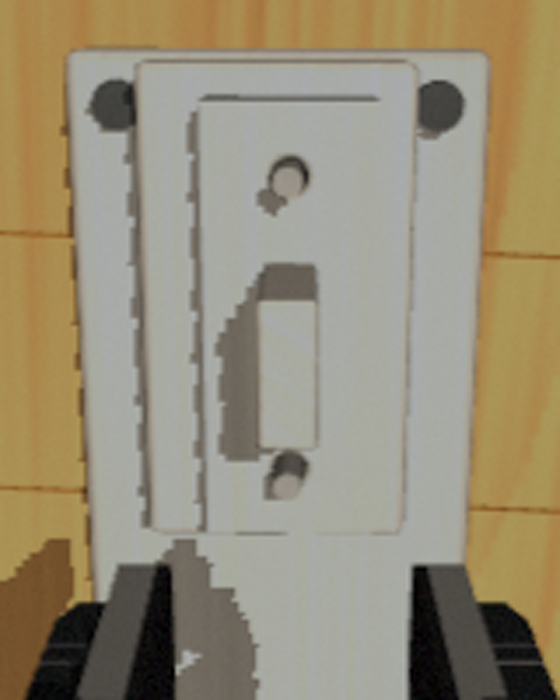

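View pics/side8.png

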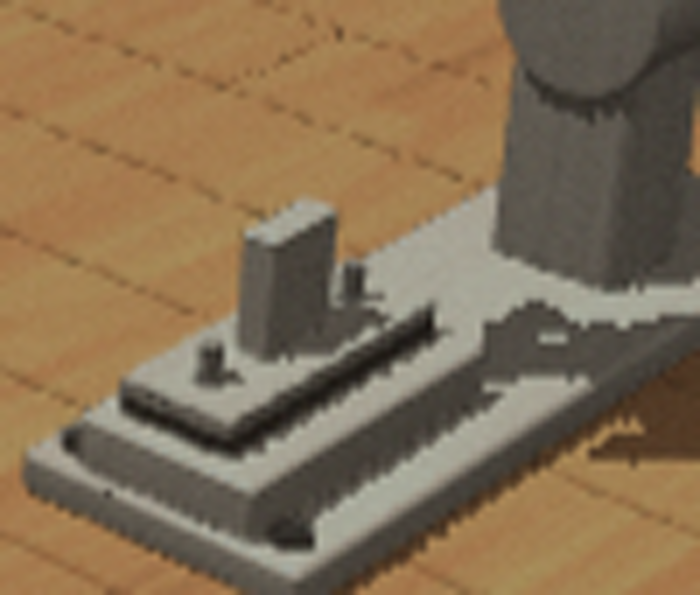

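View pics/top8.png

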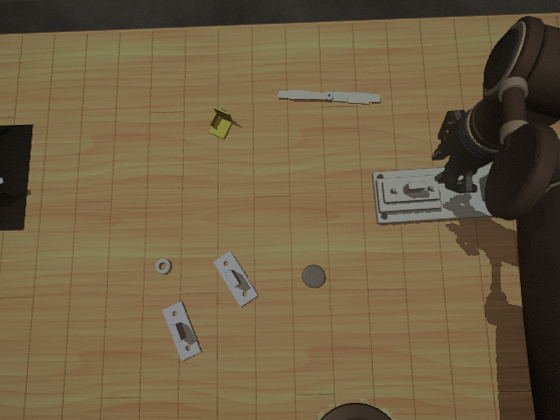

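In the wrist crop both pins stand through the holes, at (290,180) and (287,480). The side view shows the plate flat on the dark bar, and in the top view the bystanders and decoys are where they were. I'm handing in.

```bash
python3 -c "
from bench import close_job; print(close_job())"
```

```text
the job is handed in; nothing more can be done
None
```

The gauge plate is on the balancer with both holes over both pins, lying on the pin bar, and the job was handed in at about 21.6 s of the 72 s allowed. I took the look-alike farthest from the base (531 mm, against 451 and 445 mm for the other two).

- **Fit:** I lined up the near hole by looking at the pin through it, then lowered the plate in small steps. It met the bar at about 48.3 mm and bottomed out at about 48.0 mm, which is the bar's stated height. I let go only after that.
- **Forces:** the highest wrist reading I took was about 7 N upward, with about 3 N sideways, under the 20 N limit. I read the force between steps, not continuously.
- **Last checks:** the wrist and side pictures show both pins through their holes and the plate lying flat on the bar, with the gripper clear above it. In the top picture the propeller, lens cap, bracket, ring magnet and the other two plates look unmoved. I judged the flatness and the unmoved things by eye.
- **Disagreements:** the tool had leaned about 0.014 rad by the time it was over the pins, so one edge of the plate touched slightly early before it settled. Two camera estimates of the pin position differed by about 0.4 mm. I took the one seen through the hole and trimmed it by about 0.3 mm on the way down.

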